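# Take the check weight off its sprung safety hook

## Task

Take the scale's check weight off its safety hook: by its stem, push its crossbar gently back against the sprung keeper, feeling for the spring and never pushing or pulling on the hook with more than about 20 N, until the bar is out from under the lip, then lift it straight up and off. Stand it gently upright in the round metal dish and let go. Leave the tape roll, the lidded cup and the tally counter where they are.

Things in the scene. Friction and masses are not known exactly. Their poses are not given: they have to be found in the camera images.
- weight_grip (a point): Check weight: steel cylinder, 40 mm diameter, 50 mm high; above it a 14 mm neck, a square crossbar (10 x 10 mm, 78 mm long along y) and a square grip stem, 16 x 16 mm, 80 mm tall. 160 mm tall in all, 0.3 to 0.5 kg. This point: on its axis in the stem, 130 mm above the flat foot, 30 mm below the stem's top, the place to grip. z up the stem; x, y as the hook's while it hangs.
- weight_bar (a point): The middle of the check weight's crossbar, 75 mm above its foot and 55 mm below the grip point; same axes. Hanging, the bar lies 95 to 105 mm above the bench, within 4 mm of being above the hook's origin.
- hook: Hook: fixed stand of two aluminium cheek plates (6 mm thick, 29 mm either side of the middle) on a dark base plate; about 220 mm long, 94 mm wide, nothing above 116 mm. Origin on the bench; x along the cheeks, away from the robot (yawed up to 0.35 rad), z up. The crossbar lies across the cheeks' flat tops; the cylinder hangs between them (52 mm of free width), 17 mm above the base plate.
- hook_seat (a point): Fixed point of the hook, straight above its origin at the cheeks' flat tops, 95 mm up. Upturned tips 13 mm to -x and a dark steel lip over the bar (underside 110 mm up, 5 mm above the bar) bar the way forward and up. Lip and keeper share a carriage clamped anywhere in a 30 mm range along x, not measured. Off the hook, the weight must rise 100 mm straight up between the cheeks.
- hook_mouth (a point): Point fixed to the stand 30 mm along +x from hook_seat. Keeper: steel fork level with the bar, its two prongs 7 to 37 mm along +x from hook_seat, sprung towards -x. It meets the bar with 2.5 N and stiffens 1.3 N per mm; the bar is out from under the lip after 6 mm (10 N), well inside the open mouth at 12 to 14 N; hard stop at 19 mm (27 N). Over 20 N strains the hook. It springs back by itself.
- dish: The round aluminium dish with a dark rubber floor, fixed on the bench: 84 mm across, rim 12 mm high, flat floor 76 mm across and 4 mm above the bench. Origin at its centre, on the bench.
- tape_clear: Bystander: loose roll of tape lying flat, 90 mm across, 48 mm high; origin under its centre.
- lidded_cup: Bystander: loose white sample cup with a snap lid, 64 mm across, 58 mm high; origin under its centre.
- counter: Bystander: loose white tally counter, 58 x 50 x 27 mm; origin under its centre.
Not all that is in view belongs to the job. What is shaped like the dish but brown, green or yellow is not meant.

How it is judged:
On the way, in this order (a step that is already met when the one before it is completed fails the run):
1. the crossbar, pushed back but still in the hook, is pressed against it with more than 8 N (contact force between check_weight and hook above 8 N and z of weight_bar in the frame of hook below 0.112 m and x of weight_bar in the frame of hook above 0.005 m), for 0.1 s.
2. the weight is lifted off: its bar more than 60 mm above its seat and free of the hook (z of weight_bar in the frame of hook above 0.16 m and contact force between check_weight and hook below 0.1 N), for 0.1 s.
At the end, for the whole second after the job is handed in: The check weight stands upright (within 0.08 rad) on the floor of the dish, its axis within 21 mm of the dish's centre, at rest and released (horizontal distance between weight_bar and dish below 0.021 m and z of weight_bar in the frame of dish between 0.074 and 0.082 m and angle between weight_bar's own z axis and vertical below 0.08 rad and linear speed of check_weight below 0.02 m/s and contact force between check_weight and the fingers below 0.1 N); the robot touches nothing.
It fails at once if while the bar is pushed back or lifted, it loads the hook with more than 22 N; or at any time the hook is loaded with more than 60 N ((contact force between check_weight and hook above 22 N and (x of weight_bar in the frame of hook above 0.006 m or z of weight_bar in the frame of hook above 0.1035 m)) or contact force between any of check_weight, the arm, the fingers and hook above 60 N).
It fails at once if the weight is dropped or rammed into the dish (over 50 N) (contact force between check_weight and dish above 50 N).
It fails at once if the tape roll, cup or counter is moved by more than 25 mm (distance of any of tape_clear, lidded_cup, counter from where it was at the start of the episode above 0.025 m).
It also fails if it takes over 54 s, if anything falls off the work surface, if the arm or the gripper's body presses on something with over 40 N, if the wrist force passes 120 N, or if a joint passes its speed limit or range.

## Robot

A 6-joint arm with a two-finger parallel gripper is mounted at the origin on a cart in front of the work surface, level with it; the furniture and walls round the work are solid. World frame = base frame: x ahead of the robot, y to its left, z up, the work surface at z = 0. Lengths are in m, angles in rad, forces in N, time in s.
With the tool pointing down it reaches from about 0.375 to 0.9 m from the base axis. Payload 3.1 kg.
Tool frame: the origin (TCP) lies on the centre line of the jaws, within the pads' length; the fingertips stand 17 mm ahead of it and the grasp point (between the pads) lies 2 mm behind it; y points along the fingers, z is the direction in which the jaws open and shut, and the axes are right-handed (so a half turn about y gives the same grasp; the last joint's range is limited). The gripper opens to 85 mm and grips with 20 to 120 N. Pads are 22 mm wide; open, the fingers measure 114 mm over their backs; the gripper's body (76 mm by 85 mm) begins 54 mm behind the grasp point. The pads swing forward as they close: fully open they stand 13 mm farther back than shut.
Start: joints at [-1.466, 0.527, 1.433, -0, 1.181, -0.178], TCP at [0.175, -0.6, 0.248] pointing down, gripper open.
Joint ranges: [-3.08, 3.08], [-0.75, 2.2], [0.22, 2.44], [-1.43, 4.57], [0, 2.65], [-2.85, 2.85]. Speed limits (rad/s): [2.79, 2.79, 3.14, 3.14, 3.14, 3.14].

## Interface

Orientations are given as a unit quaternion [x, y, z, w].
In Python, from station import manip gives the robot as it stands.
- The arm moves only by the shell command python3 -m handwheel 'ROWS' [FORCE]. ROWS is JSON, one flat list of numbers, 7 for each row, row after row: the shift along the tool's x, y, z in cm, then the turn, a rotation vector about the tool's x, y, z in rad, then the finger opening in cm, from 0 to 8.54. A call has 1 to 10 rows; each row is the pose to reach, as a shift and turn from the pose commanded when the call began, along the tool's axes at that moment; what a row does not reach only later rows make up. A row lasts 1/12 s, in which the tool goes at most 41.7 mm and 7.16 degrees, less where a joint would pass 70% of its speed; a pose out of reach is approached as far as the arm can. A call with a gripper value outside its range is refused whole. The fingers move at their own pace and stop on an object; FORCE is the grip in N (left out, the last holds). Time passes only in rows, so rows that repeat a pose let the fingers close. It gives the time, the measured TCP pose, the force and the opening at its end, in the units of the state.
- manip.sense(): the state, without advancing time (a new reading comes with each control period).
- manip.snapshot(name): name is "scene" or "side" or "wrist"; returns a dict with "frame" (400x640x3 uint8, red, green, blue), "depth" (400x640 float32, m along the optical axis (not along the pixel's ray), 0 where there is no reading), "camera_matrix" (3x3 intrinsics, pixels), "rvec" (rotation vector, rad) and "tvec" (3), from world to camera coordinates, as OpenCV has them. Camera axes: x right, y down, z forward; pixel columns grow to the right and rows downward; lengths in m; the calibration is good to about 2 mm. The wrist camera is an equidistant fisheye: a pixel r from the principal point sees the ray r / f radians off the axis. A picture is of the moment at which its call begins.
- manip.sign_off(): hands the job in, once; it reports no verdict.
The state is a dict: "t": time; "q": joint angles; "qd": joint speeds; "tau": joint torques, N m; "tcp_pos": TCP position; "tool_rot": TCP orientation; "force": force on the tool from outside, world axes, zero at the start; "ft_torque": the same for the moment, N m; "finger_gap": opening from 0.0 (shut) to 1.0 (fully open).
Only numpy, scipy, OpenCV 4.12 (cv2) and the standard library are available. Lean on these libraries where they do the work, as an engineer would, in place of code of your own. Each camera call takes 0.05 s, during which the arm holds its last target.

## Working session

There is one attempt and no reset: what is moved stays moved. The work goes in short steps, Python scripts to look and compute and a shell command to move; the robot and the scene stay as the last step left them, time stands still between calls to the robot, and variables do not carry over. Pictures are saved under pics/ and viewed, and the job is handed in when it is done.

```bash
ls; mkdir -p pics; cat > h.py <<'E'
import numpy as np,cv2
from scipy.spatial.transform import Rotation as R
from station import manip
def snap(n,f):
    s=manip.snapshot(n); cv2.imwrite('pics/'+f+'.png',s['frame'][:,:,::-1]); np.savez('pics/'+f+'.npz',**s); return s
def ld(f): return dict(np.load('pics/'+f+'.npz'))
def ray(s,u,v,fish=False):
    K=s['camera_matrix'];M=cv2.Rodrigues(s['rvec'])[0];t=s['tvec'].ravel()
    x=(u-K[0,2])/K[0,0];y=(v-K[1,2])/K[1,1]
    if fish:
        r=np.hypot(x,y);d=np.array([x/r*np.sin(r),y/r*np.sin(r),np.cos(r)]) if r>1e-9 else np.array([0,0,1.])
    else: d=np.array([x,y,1.])
    return -M.T@t, M.T@d
def plane(s,u,v,z,fish=False):
    o,d=ray(s,u,v,fish); return o+d*(z-o[2])/d[2]
def cloud(s):
    K=s['camera_matrix'];M=cv2.Rodrigues(s['rvec'])[0];t=s['tvec'].ravel();D=s['depth']
    v,u=np.mgrid[0:400,0:640]
    P=np.stack([(u-K[0,2])/K[0,0]*D,(v-K[1,2])/K[1,1]*D,D],-1)
    return (P-t)@M
E
python3 - <<'E'
from h import *
print(manip.sense())
for n in ['scene','side','wrist']:
    s=snap(n,n+'0'); print(n,s['camera_matrix'].tolist(),s['rvec'].ravel(),s['tvec'].ravel(),ray(s,320,200)[0])
E
```

```text
pics
{'t': 0.0, 'q': array([-1.46550612e+00,  5.28471505e-01,  1.43391285e+00,  2.64184879e-05,
        1.18140576e+00, -1.78464804e-01]), 'qd': array([-7.54378624e-05,  6.55563432e-04, -2.08461253e-03,  3.50393604e-04,
        3.16593612e-04, -5.11611955e-05]), 'tau': array([ 2.68511103e-04, -4.42349696e+01, -1.78027314e+01, -1.97132949e-04,
        8.37496365e-03, -1.98491148e-05]), 'tcp_pos': array([ 0.17495937, -0.59929743,  0.24732695]), 'tool_rot': array([-0.09994569,  0.70077812, -0.69922595,  0.10001979]), 'force': array([-0.0010668 , -0.23078196,  0.24596193]), 'ft_torque': array([ 0.02867615,  0.06988265, -0.02829103]), 'finger_gap': 1.0013137719859764}
scene [[418.73020638439874, 0.0, 315.375074039612], [0.0, 418.73020638439874, 199.05141790673278], [0.0, 0.0, 1.0]] [ 0.73974094 -2.29645304  1.40640472] [0.47519066 0.24850365 0.7769867 ] [0.02457787 0.74395522 0.58068504]
side [[368.8669394013451, 0.0, 316.84572117118455], [0.0, 368.8669394013451, 204.05555369454063], [0.0, 0.0, 1.0]] [ 2.27457669 -0.04231213  0.03490122] [-0.57356914  0.11332248  1.0319588 ] [ 0.53446971 -0.73656076  0.76064636]
wrist [[309.70691628693146, 0.0, 321.5820511976405], [0.0, 309.70691628693146, 195.82820969134156], [0.0, 0.0, 1.0]] [-2.2941065   1.71934758  0.28580917] [-0.62403969 -0.04078095  0.38035553] [ 0.25545681 -0.57612421  0.37226559]
```

View pics/scene0.png

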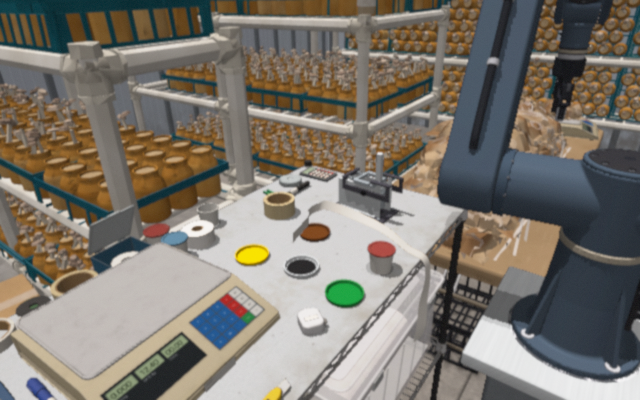

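View pics/side0.png

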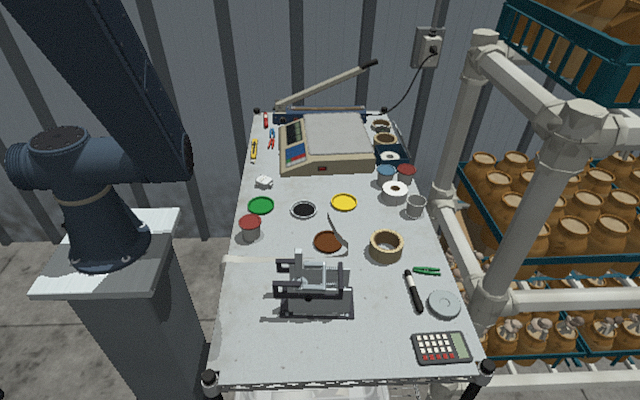

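View pics/wrist0.png

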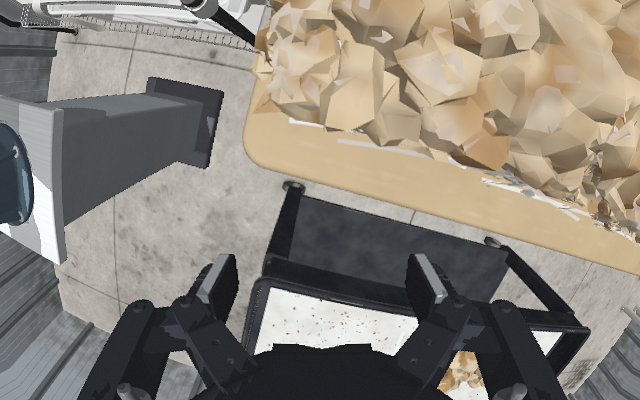

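The scene camera shows the hook at about (368,190) and the dish with the dark floor at (301,267). The side camera shows the hook at (310,285) and the dish at (303,210). I'll zoom in and measure.

```bash
python3 - <<'E'
from h import *
a=ld('scene0');b=ld('side0')
for s,u,v in[(a,301,267),(b,303,210)]: print(plane(s,u,v,0.004))
ca=cv2.resize(a['frame'][140:260,290:450],(800,600),interpolation=cv2.INTER_CUBIC)
cb=cv2.resize(b['frame'][230:335,245:385],(800,600),interpolation=cv2.INTER_CUBIC)
cv2.imwrite('pics/za.png',ca[:,:,::-1]);cv2.imwrite('pics/zb.png',cb[:,:,::-1])
for s in(a,b):
    C=cloud(s);D=s['depth'];m=(D>0)&(C[...,0]>0.3)&(C[...,0]<0.75)&(C[...,1]>-.45)&(C[...,1]<.0)&(C[...,2]>.03)&(C[...,2]<.3)
    print(m.sum(), C[m].min(0),C[m].max(0))
    m2=m&(C[...,2]>.13); print(m2.sum(),C[m2].mean(0) if m2.any() else 0, C[m2].max(0) if m2.any() else 0)
E
```

```text
[0.53778343 0.12840045 0.004     ]
[0.53634024 0.12616902 0.004     ]
2795 [ 0.36817702 -0.25070005  0.03006148] [ 7.49967381e-01 -2.71948581e-05  1.85095155e-01]
150 [ 0.52074957 -0.20121173  0.15882329] [ 0.53150433 -0.19532907  0.18509515]
3560 [ 0.36558779 -0.25758939  0.03001839] [ 7.49975618e-01 -4.05512068e-05  1.86177199e-01]
169 [ 0.52244561 -0.21304096  0.16470853] [ 0.52995796 -0.19946191  0.1861772 ]
```

View pics/za.png

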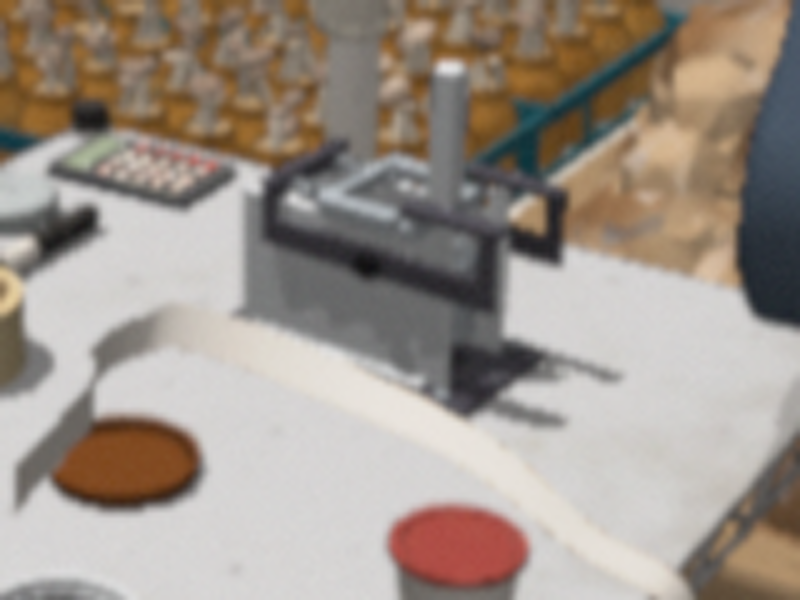

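View pics/zb.png

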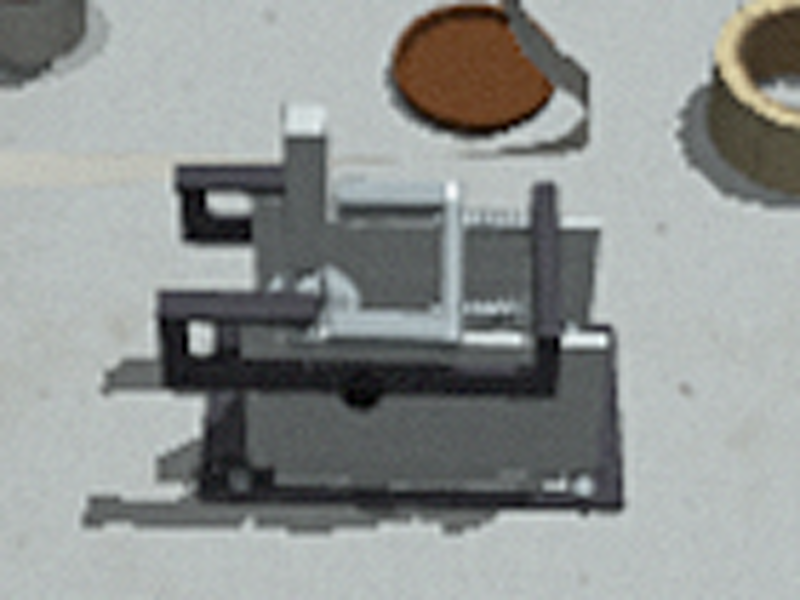

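```bash
python3 - <<'E'
from h import *
a=ld('scene0');b=ld('side0')
T=R.from_quat(manip.sense()['tool_rot']).as_matrix();print(T.round(3))
for n,s in(('scene',a),('side',b)):
    C=cloud(s);D=s['depth'];box=(D>0)&(abs(C[...,0]-.53)<.15)&(abs(C[...,1]+.2)<.1)
    m=box&(C[...,2]>.178);print(n,'top',C[m].mean(0),m.sum(),C[m].min(0),C[m].max(0))
    m=box&(C[...,2]>.125)&(C[...,2]<.178);print(n,'stem',np.median(C[m],0),m.sum())
    for lo,hi in((.085,.1),(.1,.12)):
        m=box&(C[...,2]>lo)&(C[...,2]<hi);P=C[m][:,:2].astype(np.float32)
        r=cv2.minAreaRect(P);print(n,lo,len(P),r)
    # dish rim
    m=(D>0)&(abs(C[...,0]-.537)<.055)&(abs(C[...,1]-.127)<.055)&(C[...,2]>.007)&(C[...,2]<.02)
    P=C[m][:,:2].astype(np.float32);print('dish',m.sum(),cv2.fitEllipse(P))
    # strap heights
    m=(D>0)&(C[...,0]>.35)&(C[...,0]<.7)&(C[...,1]>-.12)&(C[...,1]<.09)&(C[...,2]>.02);print('between',C[m].max(0),C[m].min(0),np.percentile(C[m][:,2],99))
E
```

```text
[[-0.96  -0.     0.28 ]
 [-0.28   0.002 -0.96 ]
 [-0.    -1.    -0.002]]
scene top [ 0.52122481 -0.20193294  0.18157919] 24 [ 0.51547893 -0.21354987  0.17868334] [ 0.53122068 -0.19583815  0.18509515]
scene stem [ 0.51956217 -0.19951043  0.15315159] 138
scene 0.085 349 ((0.5517837405204773, -0.20470809936523438), (0.07910186797380447, 0.17014379799365997), 87.2497787475586)
scene 0.1 464 ((0.544806957244873, -0.20564422011375427), (0.08334875106811523, 0.15399561822414398), 86.57572174072266)
dish 183 ((0.5366075038909912, 0.129347026348114), (0.0784929096698761, 0.07958102226257324), 20.47715187072754)
between [0.6560711  0.07442691 0.05913343] [ 0.35400439 -0.11286004  0.02004831] 0.05760934719734371
side top [ 0.52261728 -0.20928014  0.18294586] 58 [ 0.51512519 -0.21716878  0.17832479] [ 0.52995796 -0.19946191  0.1861772 ]
side stem [ 0.52257958 -0.21510357  0.15290698] 121
side 0.085 453 ((0.5525548458099365, -0.21264876425266266), (0.07983912527561188, 0.17214335501194), 86.89264678955078)
side 0.1 879 ((0.5438444018363953, -0.20991148054599762), (0.07855650037527084, 0.1537719964981079), 86.83563995361328)
dish 101 ((0.5364217758178711, 0.12551172077655792), (0.07850747555494308, 0.08005881309509277), 165.93653869628906)
between [0.65335332 0.07033891 0.05951156] [ 0.35446584 -0.1120292   0.02006351] 0.058052916304984534
```

```bash
cat >> h.py <<'E'
def rows(p,yaw,pitch=0):
    """shift (cm) & rotvec in current tool axes to reach TCP p with tool z along yaw, pointing down; uses measured pose"""
    s=manip.sense();T=R.from_quat(s['tool_rot'])
    z=np.array([np.cos(yaw),np.sin(yaw),0]);y=np.array([0,0,-1.]);x=np.cross(y,z)
    G=R.from_matrix(np.stack([x,y,z],1))
    print('shift cm',(T.inv().apply(np.array(p)-s['tcp_pos'])*100).round(2),'rot',(T.inv()*G).as_rotvec().round(3), 't',s['t'],'F',s['force'].round(2))
E
python3 -c "
from h import *
rows([.5225,-.207,.30],-.055)"
```

```text
shift cm [-44.35  -5.19 -27.96] rot [ 1.000e-03 -1.232e+00 -1.000e-03] t 0.15 F [-0.33 -0.5   0.71]
```

```bash
python3 -m handwheel '[-4,-2.5,-2.5,0,-0.11,0,8.5, -8,-5.2,-5,0,-0.22,0,8.5, -12,-5.2,-7.5,0,-0.33,0,8.5, -15,-5.2,-9.5,0,-0.44,0,8.5, -18,-5.2,-11.5,0,-0.55,0,8.5, -21,-5.2,-13.4,0,-0.66,0,8.5, -24,-5.2,-15.3,0,-0.77,0,8.5, -27,-5.2,-17.2,0,-0.88,0,8.5, -30,-5.2,-19,0,-0.99,0,8.5, -33,-5.2,-21,0,-1.1,0,8.5]' && python3 -c "
from h import *
rows([.5225,-.207,.30],-.055)"
```

```text
t: 0.98
tcp_pos: [0.434, -0.3043, 0.3003]
tool_rot: [0.453, -0.543, 0.543, -0.453]
force: [1.2, -1.0, 0.2]
finger_gap: 0.996
shift cm [-11.17   0.02   6.95] rot [ 0.    -0.126  0.   ] t 0.9833 F [ 1.2  -1.    0.19]
```

```bash
python3 -m handwheel '[-4,0,2.5,0,-0.12,0,8.5, -7.5,0,4.8,0,-0.126,0,8.5, -11.2,0,7,0,-0.126,0,8.5, -11.2,0,7,0,-0.126,0,8.5, -11.2,0,7,0,-0.126,0,8.5]' && python3 -c "
from h import *
rows([.5225,-.207,.30],-.055)
snap('wrist','w1')"
```

```text
t: 1.4
tcp_pos: [0.5239, -0.2065, 0.2999]
tool_rot: [-0.486, 0.514, -0.514, 0.486]
force: [-0.7, -0.5, 0.5]
finger_gap: 0.995
shift cm [ 0.06 -0.01 -0.14] rot [ 0.    -0.001 -0.   ] t 1.4 F [-0.65 -0.46  0.47]
```

View pics/w1.png

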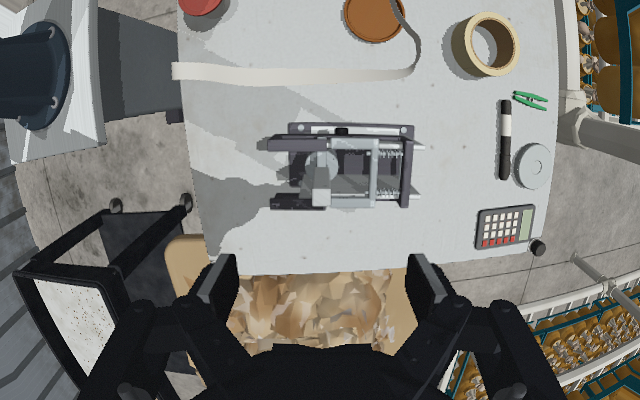

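```bash
python3 - <<'E'
from h import *
s=ld('w1');c=cv2.resize(s['frame'][110:220,260:440],(800,489),interpolation=cv2.INTER_CUBIC);cv2.imwrite('pics/zw1.png',c[:,:,::-1])
b=snap('side','side1');c=cv2.resize(b['frame'][240:330,255:375],(800,600),interpolation=cv2.INTER_CUBIC);cv2.imwrite('pics/zs1.png',c[:,:,::-1])
E
```

```text
(no output)
```

View pics/zw1.png

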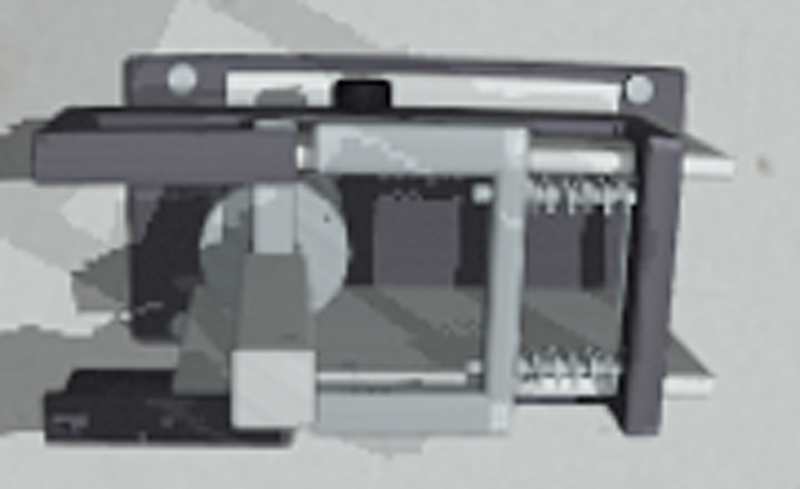

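View pics/zs1.png

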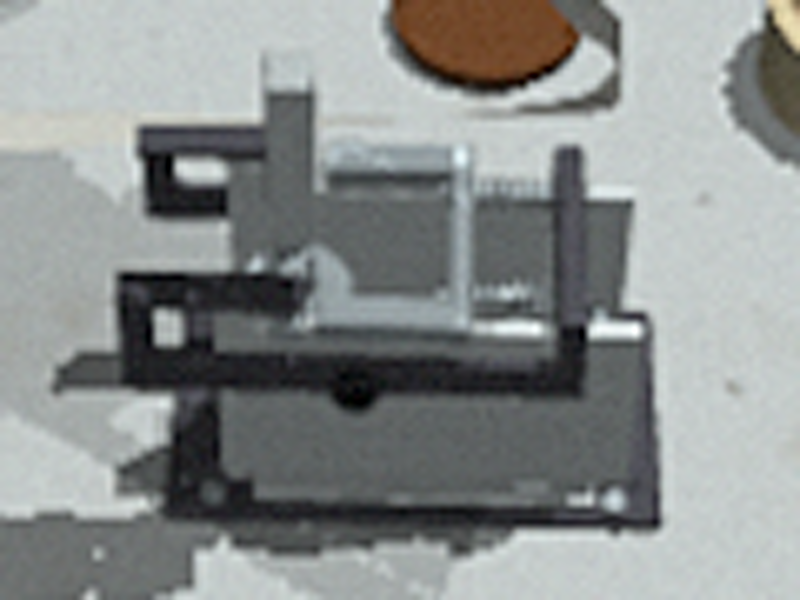

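```bash
python3 - <<'E'
from h import *
w=ld('w1');b=ld('side1');a=ld('scene0')
f=lambda u,v:(260+(u+.5)/4.4444-.5,110+(v+.5)/4.4444-.5)
g=lambda u,v:(255+(u+.5)/6.6667-.5,240+(v+.5)/6.6667-.5)
def tri(*r):
    A=0;B=0
    for o,d in r:
        d=d/np.linalg.norm(d);P=np.eye(3)-np.outer(d,d);A=A+P;B=B+P@o
    x=np.linalg.solve(A,B);return x,[np.linalg.norm((np.eye(3)-np.outer(d,d)/(d@d))@(x-o)) for o,d in r]
rw=ray(w,*f(273,388),True);rb=ray(b,*g(288,72));ra=ray(a,290+449/5-.5+.1,140+68/5-.4)
print(tri(rw,rb));print(tri(rw,ra));print(tri(rw,rb,ra))
for q in((232,350),(313,350),(313,428),(232,428)):print('top',plane(w,*f(*q),.186,True))
for (p,q,z) in(((130,55),(685,70),.01),((315,128),(525,128),.107),((320,432),(510,432),.107),((35,180),(300,182),.116),((48,442),(290,442),.116)):
    P,Q=plane(w,*f(*p),z,True),plane(w,*f(*q),z,True);d=Q-P;print('edge',P.round(4),Q.round(4),'yaw',np.arctan2(d[1],d[0]))
print('lip end',plane(w,*f(299,155),.116,True),'fork front',plane(w,*f(313,150),.105,True),plane(w,*f(318,410),.105,True))
E
```

```text
(array([ 0.52372676, -0.20647431,  0.18292483]), [np.float64(0.0005968120768209091), np.float64(0.0005968120768209003)])
(array([ 0.524503  , -0.20626465,  0.18317099]), [np.float64(0.00020805796298668146), np.float64(0.00020805796298645953)])
(array([ 0.52402446, -0.20630897,  0.18307239]), [np.float64(0.0003210111090573944), np.float64(0.000919281858808359), np.float64(0.0006572944231670345)])
top [ 0.51735828 -0.19771452  0.186     ]
top [ 0.53206092 -0.19852902  0.186     ]
top [ 0.53135309 -0.21365373  0.186     ]
top [ 0.51636203 -0.21282547  0.186     ]
edge [ 0.4835 -0.1576  0.01  ] [ 0.6534 -0.1691  0.01  ] yaw -0.06754253448547663
edge [ 0.536  -0.1694  0.107 ] [ 0.5852 -0.1715  0.107 ] yaw -0.04236654951954498
edge [ 0.5336 -0.2446  0.107 ] [ 0.581  -0.2473  0.107 ] yaw -0.057805054383609535
edge [ 0.4712 -0.176   0.116 ] [ 0.5318 -0.1803  0.116 ] yaw -0.07092305700515776
edge [ 0.4675 -0.2402  0.116 ] [ 0.5262 -0.2433  0.116 ] yaw -0.05286415191351202
lip end [ 0.53185547 -0.17407345  0.116     ] fork front [ 0.53527151 -0.17485265  0.105     ] [ 0.53339498 -0.23950363  0.105     ]
```

```bash
python3 -c "
from h import *
rows([.5242,-.2063,.153],-.058)"
python3 -m handwheel '[0,3.5,0,0,0,0,8.5, 0,7,0,0,0,0,8.5, 0,10,0,0,0,0,8.5, 0,12.5,0,0,0,0,8.5, 0,14,0,0,0,0,8.5, 0,14.7,0,0,0,0,8.5, 0,14.7,0,0,0,0,8.5]' && python3 -c "
from h import *
rows([.5242,-.2063,.153],-.058)
w=snap('wrist','w2')"
```

```text
shift cm [-0.3  14.69  0.21] rot [ 0.001 -0.002  0.   ] t 1.5 F [ 0.7  -0.58  0.59]
t: 2.08
tcp_pos: [0.5207, -0.21, 0.1517]
tool_rot: [-0.484, 0.517, -0.514, 0.483]
force: [-0.1, 0.0, -0.3]
finger_gap: 0.992
shift cm [-0.39 -0.13  0.32] rot [ 0.004 -0.006 -0.002] t 2.0833 F [-0.14  0.04 -0.35]
```

View pics/w2.png

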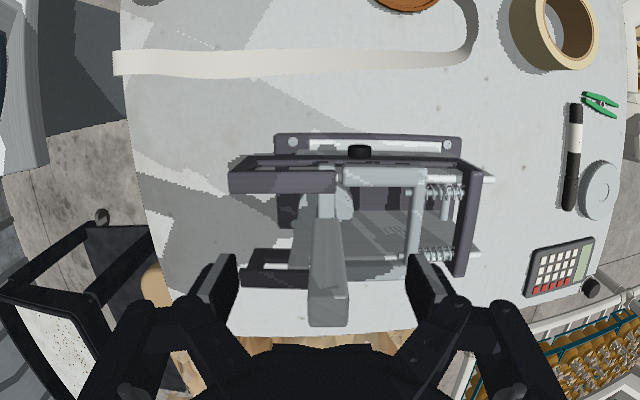

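```bash
python3 -m handwheel '[-0.2,0,0.2,0,0,0,8.5, -0.3,0,0.25,0,0,0,8.5, -0.3,0,0.25,0,0,0,8.5, -0.3,0,0.25,0,0,0,8.5]' && python3 -c "
from h import *
rows([.5242,-.2063,.153],-.058)"
```

```text
t: 2.47
tcp_pos: [0.5259, -0.2063, 0.1544]
tool_rot: [0.484, -0.514, 0.516, -0.485]
force: [0.3, -0.9, 0.9]
finger_gap: 0.992
shift cm [ 0.01  0.14 -0.17] rot [-0.002 -0.003  0.001] t 2.4667 F [ 0.26 -0.89  0.87]
```

```bash
python3 -m handwheel '[0,0,-0.1,0,0,0,6, 0,0.1,-0.15,0,0,0,4, 0,0.1,-0.15,0,0,0,3]' && python3 -c "
from h import *
rows([.5242,-.2063,.153],-.058)"; python3 -m handwheel '[0,0,0,0,0,0,2.2, 0,0,0,0,0,0,1.8, 0,0,0,0,0,0,1.4,0,0,0,0,0,0,1.0,0,0,0,0,0,0,0.6,0,0,0,0,0,0,0.6]' 60 && python3 -c "
from h import *
rows([.5242,-.2063,.153],-.058);print(manip.sense()['ft_torque'])
w=snap('wrist','w3');snap('side','side3')"
```

```text
t: 2.72
tcp_pos: [0.5236, -0.2058, 0.1524]
tool_rot: [-0.485, 0.515, -0.515, 0.485]
force: [0.3, 0.1, -0.5]
finger_gap: 0.599
shift cm [ 0.05 -0.06  0.06] rot [ 0.    -0.003 -0.   ] t 2.7167 F [ 0.32  0.09 -0.45]
t: 3.22
tcp_pos: [0.5237, -0.206, 0.1524]
tool_rot: [-0.485, 0.515, -0.515, 0.484]
force: [-0.4, 0.1, 2.5]
finger_gap: 0.18
shift cm [ 0.03 -0.06  0.06] rot [ 0.    -0.003 -0.   ] t 3.2167 F [-0.43  0.08  2.5 ]
[0.03177315 0.18181341 0.00838152]
```

View pics/w3.png

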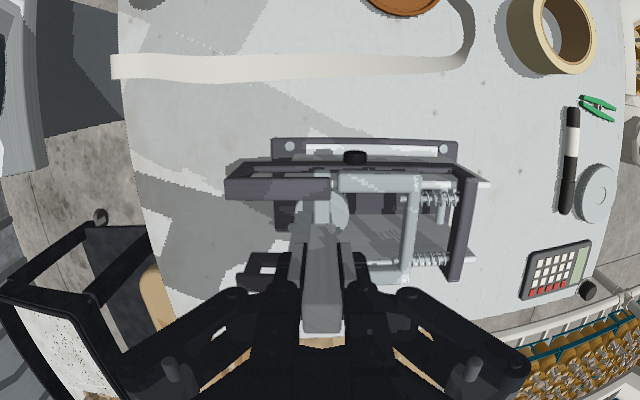

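```bash
python3 -m handwheel '[0,0,0,0,0,0,0.6, 0,-0.1,0,0,0,0,0.6,0,-0.2,0,0,0,0,0.6,0,-0.2,0,0,0,0,0.6,0,-0.2,0,0,0,0,0.6]' 110 && python3 -m handwheel '[0,0,0.1,0,0,0,0.6,0,0,0.2,0,0,0,0.6,0,0,0.3,0,0,0,0.6,0,0,0.3,0,0,0,0.6]'
```

```text
t: 3.73
tcp_pos: [0.5236, -0.2058, 0.1538]
tool_rot: [-0.485, 0.515, -0.515, 0.484]
force: [-0.2, -0.5, -4.0]
finger_gap: 0.17
t: 4.07
tcp_pos: [0.5272, -0.2063, 0.1543]
tool_rot: [0.484, -0.515, 0.515, -0.485]
force: [-0.6, 0.7, -3.7]
finger_gap: 0.169
```

```bash
python3 -m handwheel '[0,0,0.1,0,0,0,0.6,0,0,0.2,0,0,0,0.6,0,0,0.3,0,0,0,0.6,0,0,0.3,0,0,0,0.6,0,0,0.3,0,0,0,0.6]'; python3 -m handwheel '[0,0,0.1,0,0,0,0.6,0,0,0.2,0,0,0,0.6,0,0,0.2,0,0,0,0.6,0,0,0.2,0,0,0,0.6]'
```

```text
t: 4.48
tcp_pos: [0.5288, -0.2061, 0.1541]
tool_rot: [-0.485, 0.516, -0.514, 0.484]
force: [-3.1, -0.8, -2.5]
finger_gap: 0.171
t: 4.82
tcp_pos: [0.5305, -0.2062, 0.1541]
tool_rot: [-0.485, 0.516, -0.514, 0.484]
force: [-5.6, -0.8, -1.7]
finger_gap: 0.168
```

```bash
python3 -m handwheel '[0,0,0.1,0,0,0,0.6,0,0,0.2,0,0,0,0.6,0,0,0.3,0,0,0,0.6,0,0,0.3,0,0,0,0.6]'; python3 -m handwheel '[0,0,0.1,0,0,0,0.6,0,0,0.2,0,0,0,0.6,0,0,0.2,0,0,0,0.6,0,0,0.2,0,0,0,0.6]'
```

```text
t: 5.15
tcp_pos: [0.5325, -0.2063, 0.154]
tool_rot: [-0.486, 0.517, -0.513, 0.484]
force: [-8.4, -0.9, 0.4]
finger_gap: 0.171
t: 5.48
tcp_pos: [0.5336, -0.2063, 0.1539]
tool_rot: [-0.486, 0.517, -0.512, 0.483]
force: [-9.7, -1.1, 0.9]
finger_gap: 0.172
```

```bash
python3 -c "
from h import *
print(manip.sense()['force'],manip.sense()['ft_torque'])
w=snap('wrist','w4')
c=cv2.resize(w['frame'][130:300,210:500],(800,469),interpolation=cv2.INTER_CUBIC);cv2.imwrite('pics/zw4.png',c[:,:,::-1])
b=snap('side','side4');c=cv2.resize(b['frame'][240:330,255:375],(800,600),interpolation=cv2.INTER_CUBIC);cv2.imwrite('pics/zs4.png',c[:,:,::-1])
"
```

```text
[-9.73383021 -1.14238197  0.91151001] [-0.30508368  1.88028402 -0.1255995 ]
```

View pics/zw4.png

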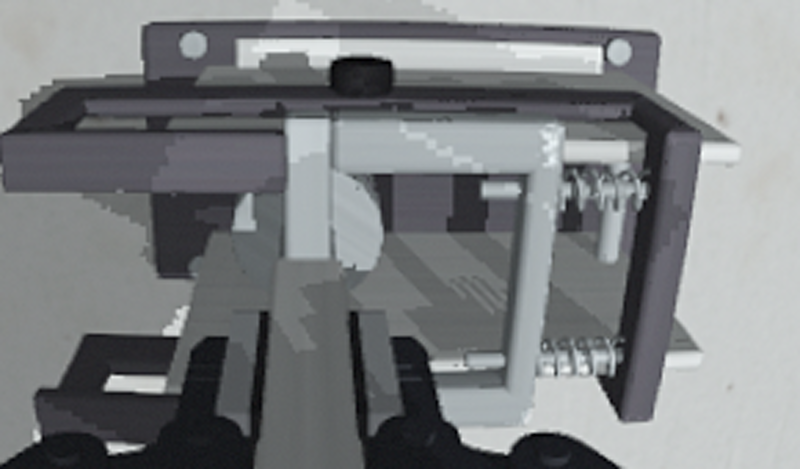

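View pics/zs4.png

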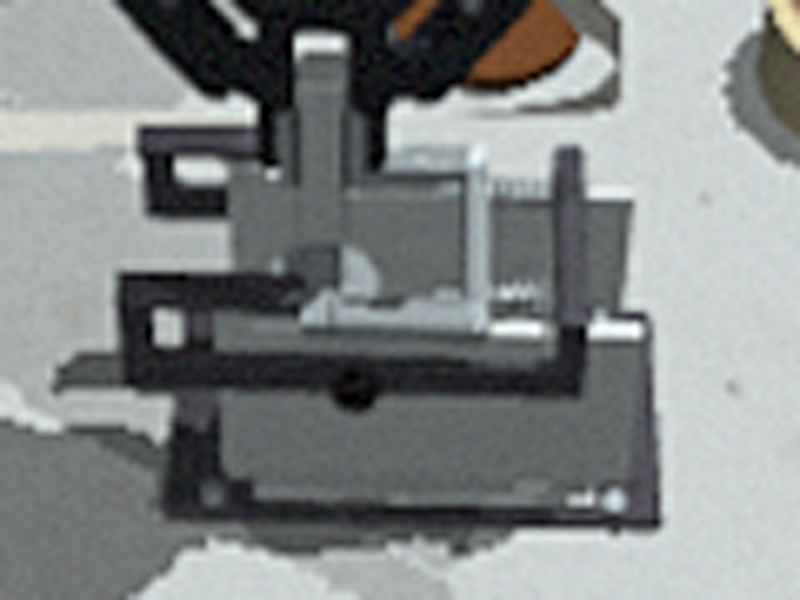

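```bash
python3 -m handwheel '[0,-0.05,0.1,0,0,0,0.6,0,-0.1,0.2,0,0,0,0.6,0,-0.1,0.25,0,0,0,0.6,0,-0.1,0.25,0,0,0,0.6]' 115;  python3 -c "
from h import *
s=manip.sense();T=R.from_quat(s['tool_rot']).as_matrix();print(T.round(4),s['force'])"
```

```text
t: 5.92
tcp_pos: [0.5349, -0.2063, 0.154]
tool_rot: [-0.487, 0.518, -0.511, 0.483]
force: [-11.4, -2.5, -2.6]
finger_gap: 0.169
[[-0.0596 -0.0109  0.9982]
 [-0.9982  0.0023 -0.0596]
 [-0.0016 -0.9999 -0.011 ]] [-11.37620144  -2.50517344  -2.61047086]
```

```bash
python3 -m handwheel '[0,0,0.1,0,0,0,0.6,0,0,0.2,0,0,0,0.6,0,0,0.2,0,0,0,0.6,0,0,0.2,0,0,0,0.6]';python3 -c "
from h import *
print(manip.sense()['force'])
w=snap('wrist','w5')
c=cv2.resize(w['frame'][130:300,210:500],(800,469),interpolation=cv2.INTER_CUBIC);cv2.imwrite('pics/zw5.png',c[:,:,::-1])
b=snap('side','side5');c=cv2.resize(b['frame'][240:330,255:375],(800,600),interpolation=cv2.INTER_CUBIC);cv2.imwrite('pics/zs5.png',c[:,:,::-1])
"
```

```text
t: 6.25
tcp_pos: [0.5361, -0.2064, 0.154]
tool_rot: [-0.488, 0.518, -0.511, 0.482]
force: [-12.8, -2.8, -0.6]
finger_gap: 0.171
[-12.79949452  -2.83601496  -0.61645887]
```

View pics/zw5.png

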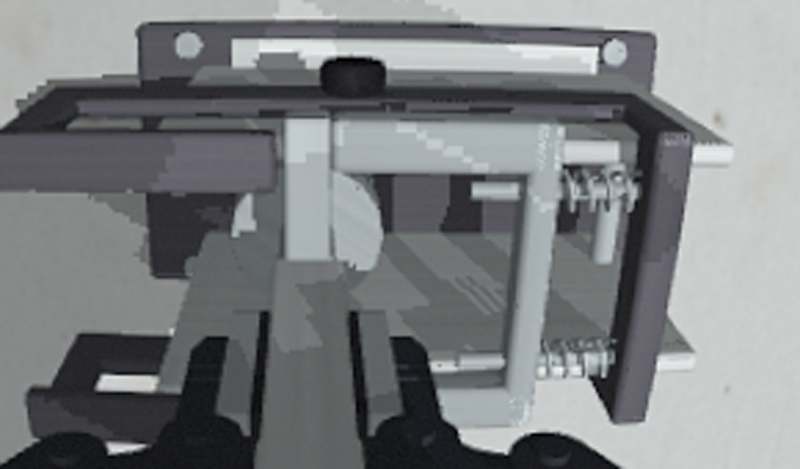

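View pics/zs5.png

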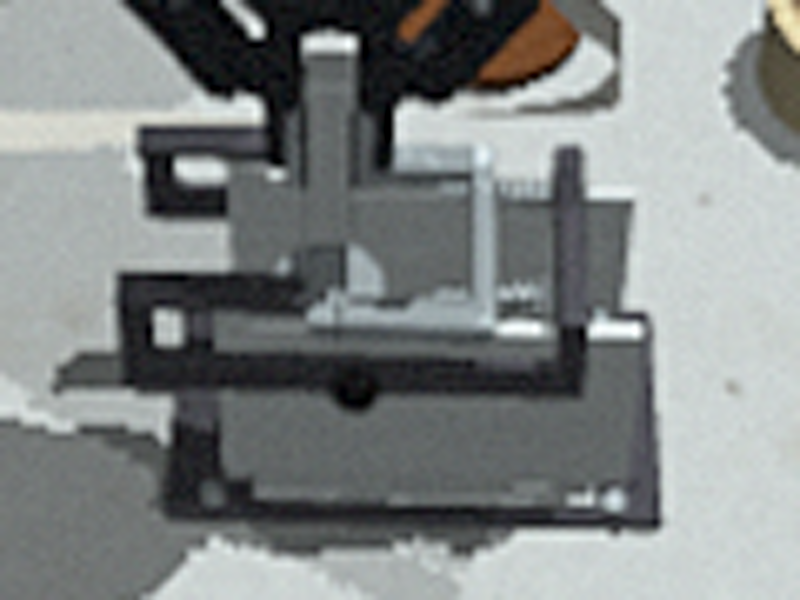

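```bash
python3 -m handwheel '[0,0,0.1,0,0,0,0.6,0,-0.1,0.12,0,0,0,0.6,0,-0.2,0.12,0,0,0,0.6,0,-0.3,0.12,0,0,0,0.6,0,-0.3,0.12,0,0,0,0.6]' 120; python3 -m handwheel '[0,-0.1,0,0,0,0,0.6,0,-0.2,0,0,0,0,0.6,0,-0.3,0,0,0,0,0.6,0,-0.3,0,0,0,0,0.6]'
```

```text
t: 6.77
tcp_pos: [0.5362, -0.2058, 0.1557]
tool_rot: [-0.488, 0.519, -0.51, 0.482]
force: [-12.5, -1.9, -6.4]
finger_gap: 0.17
t: 7.1
tcp_pos: [0.5361, -0.2053, 0.1584]
tool_rot: [-0.488, 0.52, -0.509, 0.482]
force: [-12.2, -1.7, -7.4]
finger_gap: 0.174
```

```bash
python3 -m handwheel '[0,0,0.1,0,0,0,0.6,0,0,0.1,0,0,0,0.6]'; python3 -c "
from h import *
s=manip.sense();T=R.from_quat(s['tool_rot']).as_matrix();print(T.round(4),s['force'],s['ft_torque'])
w=snap('wrist','w6')
c=cv2.resize(w['frame'][130:300,210:500],(800,469),interpolation=cv2.INTER_CUBIC);cv2.imwrite('pics/zw6.png',c[:,:,::-1])
"
```

```text
t: 7.27
tcp_pos: [0.5368, -0.2053, 0.1584]
tool_rot: [-0.488, 0.52, -0.509, 0.482]
force: [-11.8, -3.0, -5.4]
finger_gap: 0.175
[[-0.0594 -0.0167  0.9981]
 [-0.9982  0.0055 -0.0593]
 [-0.0045 -0.9998 -0.017 ]] [-11.81676159  -3.02134332  -5.38191475] [-0.38002453  2.65333919 -0.14156527]
```

View pics/zw6.png

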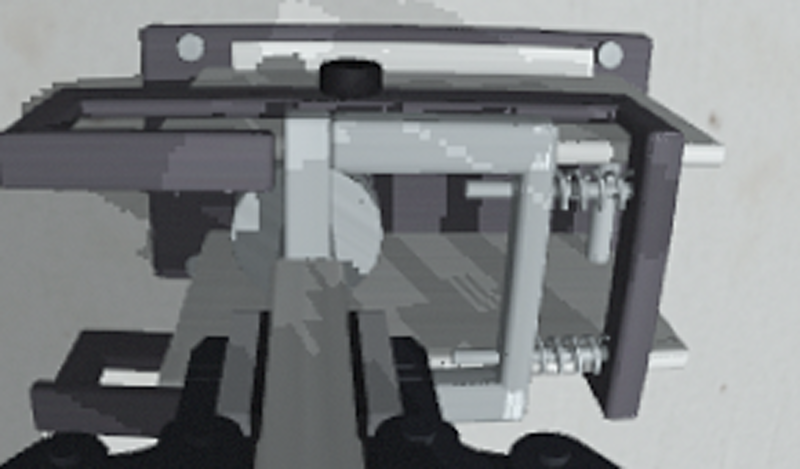

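```bash
python3 -m handwheel '[0,-0.15,0,0.005,0,0,0.6,0,-0.3,0,0.01,0,0,0.6,0,-0.45,0,0.01,0,0,0.6,0,-0.45,0,0.01,0,0,0.6]'; python3 -m handwheel '[0,-0.15,0,0,0,0,0.6,0,-0.3,0,0,0,0,0.6,0,-0.3,0,0,0,0,0.6]'
```

```text
t: 7.65
tcp_pos: [0.5364, -0.2047, 0.1627]
tool_rot: [-0.485, 0.518, -0.511, 0.484]
force: [-12.9, -1.2, -8.1]
finger_gap: 0.175
t: 7.9
tcp_pos: [0.5444, -0.2074, 0.1686]
tool_rot: [0.481, -0.512, 0.519, -0.487]
force: [0.8, -0.5, -3.6]
finger_gap: 0.172
```

```bash
python3 -m handwheel '[0,-0.1,-0.3,-0.01,0,0,0.6,0,-0.2,-0.4,-0.01,0,0,0.6,0,-0.2,-0.4,-0.01,0,0,0.6]'; python3 -c "
from h import *
rows([.540,-.2065,.25],-.058);s=manip.sense();print(R.from_quat(s['tool_rot']).as_matrix().round(4))
w=snap('wrist','w7');snap('side','side7')
c=cv2.resize(w['frame'][130:300,210:500],(800,469),interpolation=cv2.INTER_CUBIC);cv2.imwrite('pics/zw7.png',c[:,:,::-1])
"
```

```text
t: 8.15
tcp_pos: [0.5405, -0.2073, 0.1715]
tool_rot: [0.484, -0.514, 0.516, -0.485]
force: [0.6, -0.6, -3.1]
finger_gap: 0.17
shift cm [-0.07 -7.85 -0.03] rot [-0.003 -0.003  0.001] t 8.15 F [ 0.6  -0.59 -3.09]
[[-6.080e-02  2.500e-03  9.981e-01]
 [-9.981e-01 -1.100e-03 -6.080e-02]
 [ 9.000e-04 -1.000e+00  2.500e-03]]
```

View pics/zw7.png

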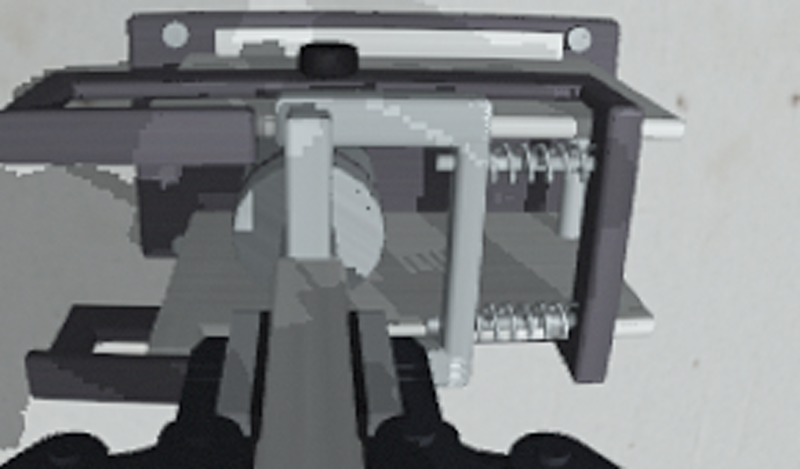

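```bash
python3 -m handwheel '[-0.03,-1,0,0,0,0,0.6,-0.03,-2,0,0,0,0,0.6,-0.03,-3,0,0,0,0,0.6,-0.03,-4.5,0,0,0,0,0.6,-0.03,-6,0,0,0,0,0.6,-0.03,-8,0,0,0,0,0.6,-0.03,-10,0,0,0,0,0.6,-0.03,-12,0,0,0,0,0.6,-0.03,-12,0,0,0,0,0.6,-0.03,-12,0,0,0,0,0.6]';python3 -c "
from h import *
rows([.5366,.1275,.285],-.058)
b=snap('side','side8');a=snap('scene','scene8')
c=np.hstack([cv2.resize(b['frame'][130:330,220:420],(400,400)),cv2.resize(a['frame'][100:300,250:450],(400,400))]);cv2.imwrite('pics/z8.png',c[:,:,::-1])"
```

```text
t: 9.08
tcp_pos: [0.5402, -0.2071, 0.2927]
tool_rot: [0.484, -0.513, 0.517, -0.485]
force: [-0.7, 0.5, -4.6]
finger_gap: 0.169
shift cm [-33.37   0.69  -2.4 ] rot [-0.004 -0.003  0.002] t 9.0833 F [-0.7   0.46 -4.63]
```

View pics/z8.png

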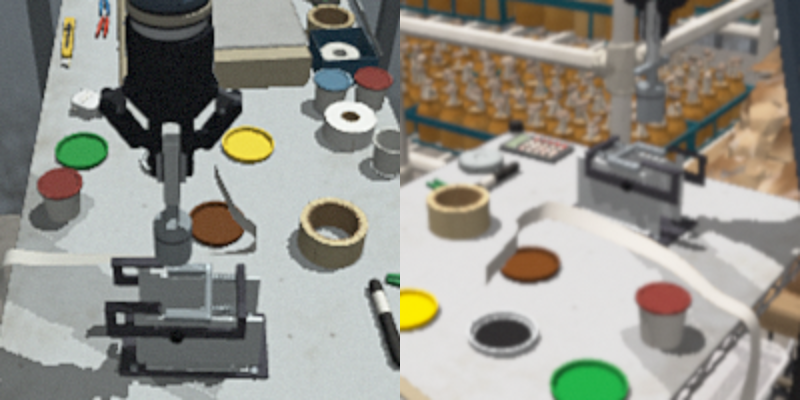

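```bash
python3 -m handwheel '[-1,0,0,0,0,0,0.6,-3,0,-0.2,0,0,0,0.6,-6,0,-0.4,0,0,0,0.6,-9,0,-0.7,0,0,0,0.6,-12,0,-0.9,0,0,0,0.6,-15,0,-1.1,0,0,0,0.6,-18,0,-1.3,0,0,0,0.6,-20.5,0,-1.5,0,0,0,0.6,-22.5,0,-1.6,0,0,0,0.6,-23.5,0,-1.7,0,0,0,0.6]'; python3 -m handwheel '[-2,0,-0.1,0,0,0,0.6,-4.5,0,-0.3,0,0,0,0.6,-7,0,-0.5,0,0,0,0.6,-8.5,0,-0.6,0,0,0,0.6,-9.5,0,-0.7,0,0,0,0.6,-9.9,0,-0.7,0,0,0,0.6,-9.9,0,-0.7,0,0,0,0.6,-9.9,0,-0.7,0,0,0,0.6]';python3 -c "
from h import *
rows([.5366,.1275,.285],-.058)
b=snap('side','side9');a=snap('scene','scene9');w=snap('wrist','w9')
c=np.hstack([cv2.resize(b['frame'][100:250,240:390],(400,400)),cv2.resize(a['frame'][150:300,230:380],(400,400))]);cv2.imwrite('pics/z9.png',c[:,:,::-1])"
```

```text
t: 10.02
tcp_pos: [0.5354, 0.0323, 0.2894]
tool_rot: [-0.486, 0.516, -0.513, 0.485]
force: [0.4, -1.1, -4.0]
finger_gap: 0.171
t: 10.68
tcp_pos: [0.5358, 0.1275, 0.2904]
tool_rot: [0.485, -0.515, 0.515, -0.484]
force: [0.1, 0.4, -4.2]
finger_gap: 0.17
shift cm [-0.01  0.54  0.08] rot [ 0.001 -0.003  0.001] t 10.6833 F [ 0.07  0.41 -4.23]
```

View pics/z9.png

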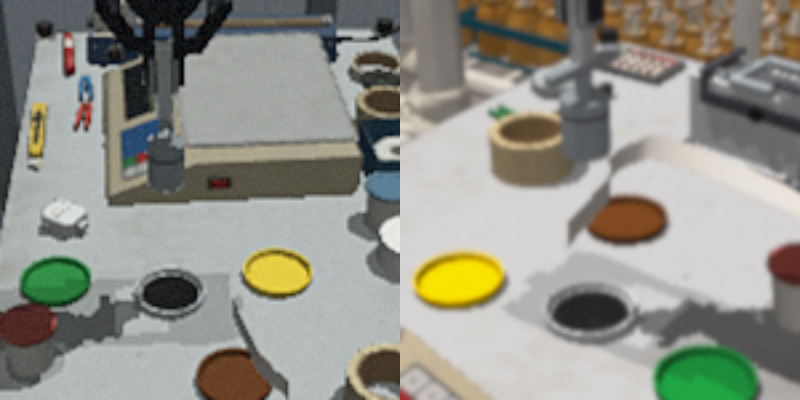

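View pics/w9.png

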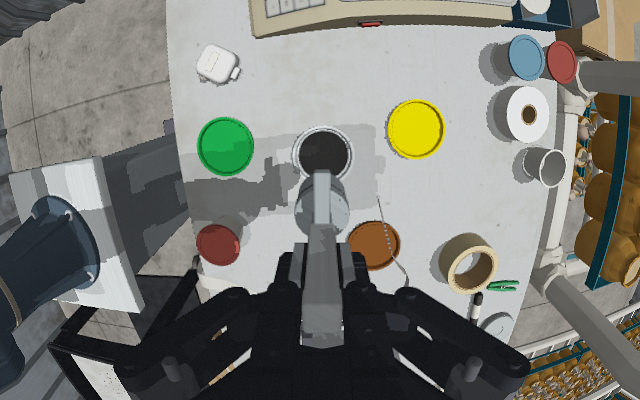

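```bash
python3 - <<'E'
from h import *
for f,(x0,x1,y0,y1),fi in(('side9',(285,325,195,225),0),('scene9',(280,325,250,285),0),('scene0',(280,325,250,285),0),('side0',(285,325,195,225),0),('w9',(285,360,120,190),1)):
    s=ld(f);g=s['frame'].astype(int).max(2);m=np.zeros_like(g,np.uint8);m[y0:y1,x0:x1]=(g[y0:y1,x0:x1]<75)
    c=max(cv2.findContours(m,0,cv2.CHAIN_APPROX_NONE)[0],key=cv2.contourArea)
    P=np.array([plane(s,u,v,.006,bool(fi)) for u,v in c[:,0]])[:,:2].astype(np.float32)
    print(f,cv2.contourArea(c),cv2.minEnclosingCircle(P),cv2.fitEllipse(P))
s=manip.sense();
# cylinder from depth
for f in('side9','scene9'):
    C=cloud(ld(f));D=ld(f)['depth'];m=(D>0)&(np.hypot(C[...,0]-.536,C[...,1]-.1275)<.035)&(C[...,2]>.13)&(C[...,2]<.23)
    P=C[m];print(f,P.min(0),P.max(0),m.sum())
E
```

```text
side9 177.0 ((0.5377639532089233, 0.1264341175556183), 0.032018374651670456) ((0.5379440188407898, 0.1269395500421524), (0.05347448214888573, 0.06238659843802452), 85.93746948242188)
scene9 257.5 ((0.5365950465202332, 0.12978827953338623), 0.030837278813123703) ((0.5382364988327026, 0.1281401515007019), (0.05033925920724869, 0.060278959572315216), 125.4202880859375)
scene0 244.0 ((0.535679280757904, 0.13094216585159302), 0.030545568093657494) ((0.5380299091339111, 0.12820161879062653), (0.0475003607571125, 0.06070873513817787), 127.7934341430664)
side0 173.0 ((0.5380768179893494, 0.12516801059246063), 0.03124099038541317) ((0.5378717184066772, 0.12692129611968994), (0.05326789990067482, 0.06137049198150635), 87.21507263183594)
w9 1567.0 ((0.5387454032897949, 0.12890449166297913), 0.033240675926208496) ((0.5389484167098999, 0.13103103637695312), (0.05834418162703514, 0.06588734686374664), 86.22117614746094)
side9 [0.5141087  0.10271505 0.15977575] [0.5527887  0.14006202 0.22629731] 274
scene9 [0.513653   0.10719356 0.16236752] [0.55204911 0.14918145 0.22983705] 509
```

```bash
python3 - <<'E'
from h import *
s=ld('side9');K=s['camera_matrix'];C=cloud(s);D=s['depth']
m=(D>0)&(abs(C[...,0]-.536)<.05)&(abs(C[...,1]-.1275)<.035)&(C[...,2]>.13)&(C[...,2]<.36)
for v in range(100,210):
    u=np.where(m[v])[0]
    if len(u)>2: 
        uc=(u.min()+u.max())/2; o,d=ray(s,uc,v); p=o+d*(.1275-o[1])/d[1]; print(v,u.min(),u.max(),p.round(4))
E
python3 -c "
import cv2
i=cv2.imread('pics/side9.png')[85:185,260:350];cv2.imwrite('pics/z10.png',cv2.resize(i,(540,600),interpolation=cv2.INTER_CUBIC))"
```

```text
103 284 320 [0.5385 0.1275 0.3574]
104 281 317 [0.531  0.1275 0.3548]
105 281 320 [0.5347 0.1275 0.3521]
106 281 321 [0.5359 0.1275 0.3494]
107 281 321 [0.5359 0.1275 0.3467]
108 281 321 [0.5358 0.1275 0.344 ]
109 281 321 [0.5358 0.1275 0.3413]
110 281 321 [0.5357 0.1275 0.3386]
111 282 321 [0.5369 0.1275 0.3358]
112 282 320 [0.5356 0.1275 0.3331]
113 282 320 [0.5356 0.1275 0.3304]
114 282 319 [0.5343 0.1275 0.3276]
115 283 318 [0.5342 0.1275 0.3249]
116 284 317 [0.5342 0.1275 0.3221]
117 284 317 [0.5341 0.1275 0.3193]
118 285 316 [0.5341 0.1275 0.3165]
119 286 315 [0.534  0.1275 0.3137]
120 291 315 [0.5404 0.1275 0.3108]
121 292 309 [0.5339 0.1275 0.308 ]
122 293 308 [0.5339 0.1275 0.3052]
123 293 308 [0.5338 0.1275 0.3023]
124 293 308 [0.5338 0.1275 0.2995]
125 293 308 [0.5337 0.1275 0.2966]
126 293 308 [0.5337 0.1275 0.2937]
127 293 308 [0.5336 0.1275 0.2908]
128 293 308 [0.5336 0.1275 0.2879]
129 293 308 [0.5335 0.1275 0.285 ]
130 294 308 [0.5348 0.1275 0.282 ]
131 293 308 [0.5334 0.1275 0.2791]
132 294 308 [0.5347 0.1275 0.2761]
133 296 306 [0.5346 0.1275 0.2731]
134 296 306 [0.
[... 614 characters left out ...]

152 295 307 [0.5337 0.1275 0.2144]
153 295 308 [0.535  0.1275 0.2112]
154 295 308 [0.5349 0.1275 0.2079]
155 295 308 [0.5349 0.1275 0.2047]
156 295 308 [0.5348 0.1275 0.2014]
157 294 308 [0.5334 0.1275 0.1982]
158 295 308 [0.5347 0.1275 0.1949]
159 295 308 [0.5347 0.1275 0.1916]
160 295 308 [0.5346 0.1275 0.1883]
161 295 308 [0.5346 0.1275 0.1849]
162 295 308 [0.5345 0.1275 0.1816]
163 295 308 [0.5345 0.1275 0.1783]
164 295 308 [0.5344 0.1275 0.1749]
165 295 308 [0.5343 0.1275 0.1715]
166 295 308 [0.5343 0.1275 0.1681]
167 295 308 [0.5342 0.1275 0.1647]
168 295 308 [0.5342 0.1275 0.1613]
169 295 308 [0.5341 0.1275 0.1578]
170 296 307 [0.5341 0.1275 0.1544]
171 297 306 [0.534  0.1275 0.1509]
```

View pics/z10.png

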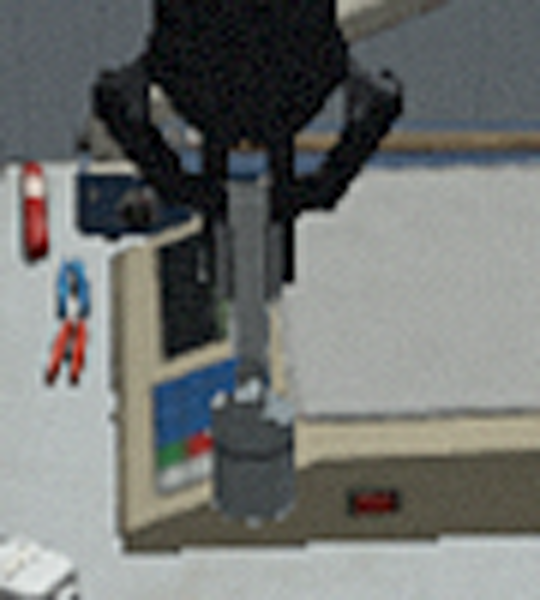

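```bash
python3 -m handwheel '[0,1,0.1,0,0,0,0.6,0,3,0.2,0,0,0,0.6,0,5,0.25,0,0,0,0.6,0,7,0.25,0,0,0,0.6,0,9,0.25,0,0,0,0.6,0,11,0.25,0,0,0,0.6,0,12.5,0.25,0,0,0,0.6,0,13.5,0.25,0,0,0,0.6,0,14,0.25,0,0,0,0.6,0,14,0.25,0,0,0,0.6]';python3 -c "
from h import *
rows([.5382,.1278,.1315],-.058)
b=snap('side','side11');a=snap('scene','scene11');w=snap('wrist','w11')
c=np.hstack([cv2.resize(b['frame'][130:230,250:350],(400,400)),cv2.resize(a['frame'][180:300,240:360],(400,400))]);cv2.imwrite('pics/z11.png',c[:,:,::-1])"
```

```text
t: 11.67
tcp_pos: [0.5379, 0.1277, 0.1496]
tool_rot: [-0.485, 0.516, -0.515, 0.484]
force: [-0.1, 0.2, -3.8]
finger_gap: 0.167
shift cm [-0.01  1.81  0.03] rot [ 0.002 -0.004  0.   ] t 11.6667 F [-0.15  0.17 -3.78]
```

View pics/z11.png

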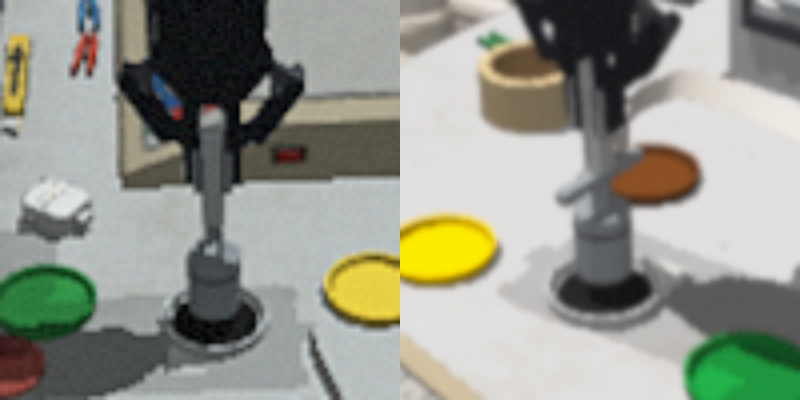

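View pics/w11.png

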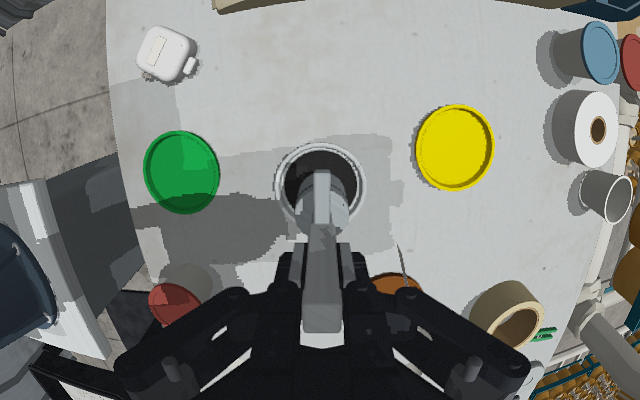

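```bash
python3 -m handwheel '[0,0.4,0,0,0,0,0.6,0,0.8,0,0,0,0,0.6,0,1.1,0,0,0,0,0.6,0,1.3,0,0,0,0,0.6,0,1.4,0,0,0,0,0.6,0,1.4,0,0,0,0,0.6]'; python3 -m handwheel '[0,0.05,0,0,0,0,0.6,0,0.1,0,0,0,0,0.6,0,0.15,0,0,0,0,0.6,0,0.2,0,0,0,0,0.6,0,0.2,0,0,0,0,0.6]'
```

```text
t: 12.32
tcp_pos: [0.5382, 0.128, 0.1365]
tool_rot: [-0.485, 0.515, -0.515, 0.484]
force: [0.0, -0.2, -3.2]
finger_gap: 0.169
t: 12.73
tcp_pos: [0.5383, 0.128, 0.1347]
tool_rot: [-0.485, 0.515, -0.515, 0.484]
force: [0.5, 0.7, -4.6]
finger_gap: 0.166
```

```bash
python3 -m handwheel '[0,0.05,0,0,0,0,0.6,0,0.1,0,0,0,0,0.6,0,0.15,0,0,0,0,0.6,0,0.15,0,0,0,0,0.6]'; python3 -m handwheel '[0,0.05,0,0,0,0,0.6,0,0.1,0,0,0,0,0.6,0,0.15,0,0,0,0,0.6,0,0.15,0,0,0,0,0.6]'
```

```text
t: 13.07
tcp_pos: [0.5383, 0.128, 0.1332]
tool_rot: [-0.485, 0.515, -0.515, 0.484]
force: [-0.4, 0.3, -3.2]
finger_gap: 0.171
t: 13.4
tcp_pos: [0.5383, 0.128, 0.1317]
tool_rot: [-0.485, 0.515, -0.515, 0.484]
force: [-0.1, -0.4, -3.5]
finger_gap: 0.168
```

```bash
python3 -m handwheel '[0,0.05,0,0,0,0,0.6,0,0.1,0,0,0,0,0.6,0,0.15,0,0,0,0,0.6,0,0.15,0,0,0,0,0.6]'; python3 -m handwheel '[0,0.05,0,0,0,0,0.6,0,0.1,0,0,0,0,0.6,0,0.1,0,0,0,0,0.6]'
```

```text
t: 13.73
tcp_pos: [0.5384, 0.1281, 0.1315]
tool_rot: [0.484, -0.515, 0.515, -0.485]
force: [-2.9, 0.1, 5.3]
finger_gap: 0.169
t: 13.98
tcp_pos: [0.5385, 0.1281, 0.1315]
tool_rot: [0.484, -0.515, 0.515, -0.485]
force: [-4.1, -0.5, 12.3]
finger_gap: 0.167
```

```bash
python3 -m handwheel '[0,-0.05,0,0,0,0,0.6,0,-0.15,0,0,0,0,0.6,0,-0.15,0,0,0,0,0.6]' 40;  python3 -m handwheel '[0,0,0,0,0,0,0.6,0,0,0,0,0,0,0.6,0,0,0,0,0,0,0.6]' 20; python3 -m handwheel '[0,0,0,0,0,0,1.9,0,0,0,0,0,0,2.2,0,0,0,0,0,0,2.5,0,0,0,0,0,0,3,0,0,0,0,0,0,4,0,0,0,0,0,0,5,0,0,0,0,0,0,6,0,0,0,0,0,0,8,0,0,0,0,0,0,8.5,0,0,0,0,0,0,8.5]'; python3 -c "
from h import *
b=snap('side','side12');a=snap('scene','scene12');w=snap('wrist','w12')
c=np.hstack([cv2.resize(b['frame'][130:230,250:350],(400,400)),cv2.resize(a['frame'][180:300,240:360],(400,400))]);cv2.imwrite('pics/z12.png',c[:,:,::-1])"
```

```text
t: 14.23
tcp_pos: [0.5386, 0.1281, 0.1316]
tool_rot: [0.484, -0.515, 0.515, -0.485]
force: [-1.8, -1.5, 5.5]
finger_gap: 0.169
t: 14.48
tcp_pos: [0.5386, 0.1281, 0.1315]
tool_rot: [0.484, -0.515, 0.515, -0.485]
force: [-2.0, -0.5, 6.8]
finger_gap: 0.168
t: 15.32
tcp_pos: [0.5384, 0.128, 0.1308]
tool_rot: [0.485, -0.515, 0.515, -0.485]
force: [-1.3, -0.4, -0.5]
finger_gap: 0.992
```

View pics/z12.png

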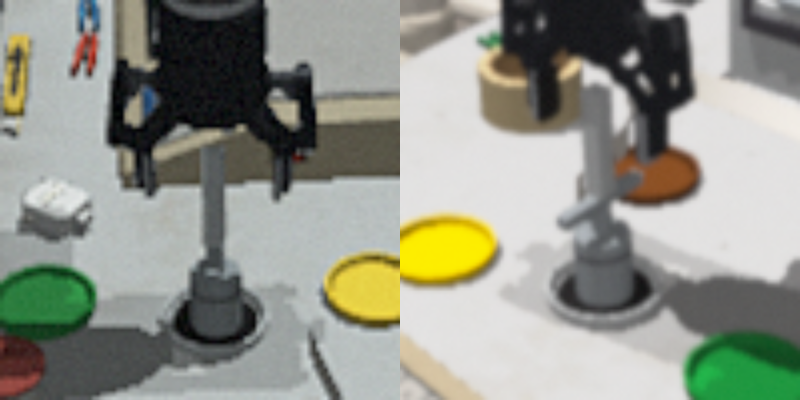

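View pics/w12.png

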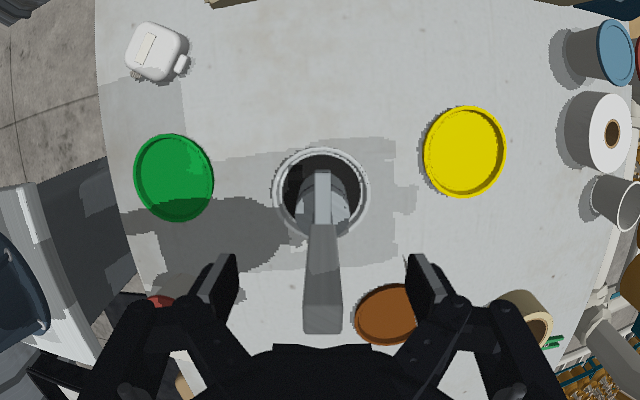

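It stands upright in the dish and the jaws are open around the stem. I'll lift straight up, clear of the stem.

```bash
python3 -m handwheel '[0,-1,0,0,0,0,8.5,0,-3,0,0,0,0,8.5,0,-5,0,0,0,0,8.5,0,-8,0,0,0,0,8.5,0,-11,0,0,0,0,8.5,0,-14,0,0,0,0,8.5,0,-15,0,0,0,0,8.5,0,-15,0,0,0,0,8.5,0,-15,0,0,0,0,8.5]'; python3 - <<'E'
from h import *
b=snap('side','side13');a=snap('scene','scene13');w=snap('wrist','w13')
c=np.hstack([cv2.resize(b['frame'][100:300,220:420],(400,400)),cv2.resize(a['frame'][150:350,230:430],(400,400))]);cv2.imwrite('pics/z13.png',c[:,:,::-1])
for s in(b,a):
    C=cloud(s);D=s['depth'];m=(D>0)&(np.hypot(C[...,0]-.538,C[...,1]-.128)<.05)&(C[...,2]>.02)&(C[...,2]<.2)
    for lo,hi in((.02,.05),(.09,.13),(.13,.17)):
        q=m&(C[...,2]>lo)&(C[...,2]<hi);print(lo,((C[q].min(0)+C[q].max(0))/2).round(4),q.sum())
    print('top',C[m][:,2].max())
print(manip.sense()['force'],manip.sense()['qd'].round(3))
E
```

```text
t: 16.22
tcp_pos: [0.538, 0.128, 0.2809]
tool_rot: [0.484, -0.515, 0.515, -0.485]
force: [-0.6, -0.2, -0.1]
finger_gap: 0.994
0.02 [0.5366 0.1186 0.0351] 101
0.09 [0.5362 0.1194 0.1106] 61
0.13 [0.5368 0.1254 0.1473] 73
top 0.16466486561522398
0.02 [0.5349 0.1318 0.035 ] 194
0.09 [0.5376 0.1295 0.1101] 153
0.13 [0.5377 0.1289 0.1475] 146
top 0.16461200148903735
[ 0.05579616 -0.48004571 -0.68921814] [-0.001  0.007 -0.005 -0.     0.003  0.001]
```

View pics/z13.png

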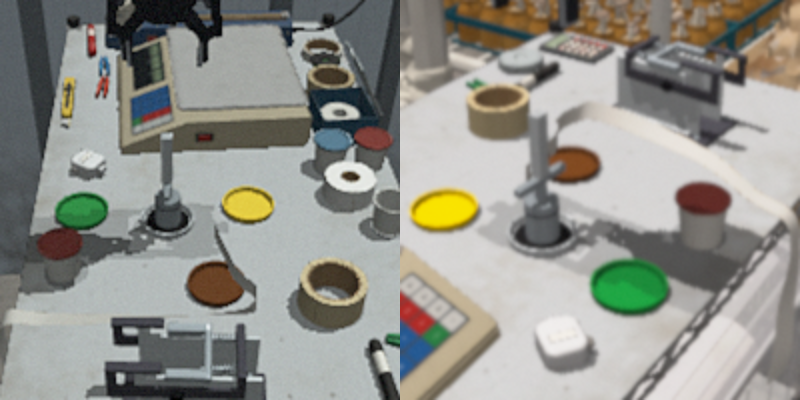

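View pics/w13.png

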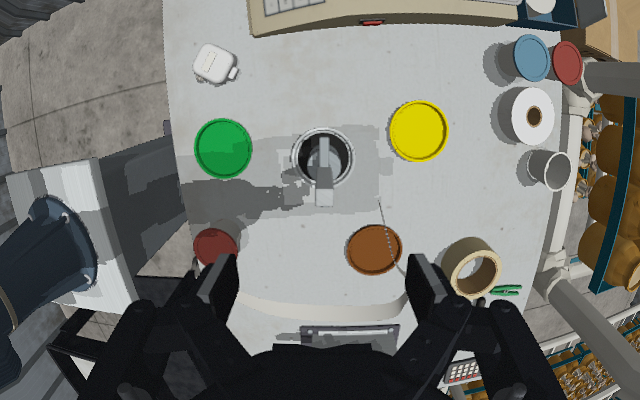

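The weight's top reads 0.1647 m, against 0.164 m for a weight standing on the dish floor. It is upright and within about 2 mm of the centre, and the gripper is well clear, so I'm handing in.

```bash
python3 -c "
from h import *
print(manip.sign_off())"
```

```text
the job is handed in; nothing more can be done
None
```

The check weight is off its hook and standing upright in the round metal dish, released. I handed the job in shortly after 16 s of robot time; no verdict is reported.

- **Off the hook:** I gripped the stem with the jaws along the hook's x axis and eased the bar back against the keeper. The push built up to about 13 N, and the highest total I read at the wrist was about 15 N, during the lift. The bar was then about 2 to 3 mm clear of the lip. I lifted it straight up about 125 mm after it cleared the keeper.
- **In the dish:** I lowered it until the wrist felt the floor, with about 16 N on it at most. I then eased off, opened the jaws and raised the gripper about 150 mm.

**Last checks**
- **Height:** the weight's top reads 164.7 mm, against 164 mm expected when it stands on the dish floor.
- **Position:** the stem is within about 2 mm of the dish's centre.
- **Upright:** it looks upright in all three views. The depth data gives only a rough check on this, because each camera sees just the near side of the cylinder.
- **Bystanders:** the tape roll, the cup and the counter look to be where they were; I judged this by eye and did not measure it.
- **Robot:** the wrist force is below 1 N and the arm is at rest, with the gripper clear of the weight.

**Disagreement:** while the weight was held, the side camera placed it about 2 mm to -x of where the arm's own position put it. The calibration tolerance is about 2 mm, so I set it down at a compromise between the two.

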